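# Fit the water filter sleeve and set the selector

## Robot

A 7-joint arm with a two-finger parallel gripper is mounted at the origin on the work surface. World frame = base frame: x ahead of the robot, y to its left, z up, the work surface at z = 0. Lengths are in m, angles in rad, forces in N, time in s.
With the tool pointing down it reaches from about 0.4 to 0.85 m from the base axis. Payload 10.4 kg.
Tool frame: the origin (TCP) lies midway between the tips of the shut fingers; the grasp point (between the pads) lies 19 mm behind it; z points along the fingers, y is the line along which they close (so a half turn about z gives the same grasp; the last joint's range is limited). The gripper opens to 85 mm and grips with 20 to 120 N. Pads are 22 mm wide; open, the fingers measure 114 mm over their backs; the gripper's body (76 mm by 85 mm) begins 54 mm behind the grasp point. The pads swing forward as they close: fully open they stand 13 mm farther back than shut.
Start: joints at [1.296, 0.332, -0.065, 1.46, 0.022, 1.35, -0.088], TCP at [0.156, -0.605, 0.231] pointing down, gripper open.
Joint ranges: [-2.6, 2.6], [-0.5, 2.12], [-1.47, 1.34], [0.16, 2.42], [-1.27, 4.41], [0.06, 2.06], [-2.6, 2.6]. Speed limits (rad/s): [2.22, 2.22, 2.79, 2.79, 3.14, 3.14, 3.14].

## Interface

Orientations are given as a unit quaternion [x, y, z, w].
In Python, from plant import telemetry, vision, job gives the robot as it stands.
- The arm moves only by the tool arm_command, never from a script. Its argument "increments" is a list of rows, each a list of 3 entries, a list of its own where there are three numbers: the shift along the tool's x, y, z in mm, then the turn, a rotation vector about the tool's x, y, z in degrees, then the closure in counts, from 0 (fully open) to 255 (shut). A call has 1 to 12 rows; each row shifts and turns the commanded pose from where the row before left it, along the tool's axes as they then stand; what a row does not reach is not made up. A row lasts 1/12 s, in which the tool goes at most 41.7 mm and 7.16 degrees, less where a joint would pass 70% of its speed; a pose out of reach is approached as far as the arm can. A call with a gripper value outside its range is refused whole. The fingers move at their own pace and stop on an object; the grip force is fixed at half the most. Time passes only in rows, so rows that do not move let the fingers close. It gives the time, the measured TCP pose, the force, the opening and the grip force at its end, in the units of the state.
- telemetry.observe(): the state, without advancing time (a new reading comes with each control period).
- vision.snapshot(name): name is "scene" or "top"; returns a dict with "image" (384x512x3 uint8, red, green, blue), "fov_y" (degrees; the focal length in pixels is half the picture's height over the tangent of half this angle, whatever the lens; pixels are square), "cx", "cy" (the principal point, pixels), "R" (3x3) and "t" (3): a world point X has camera coordinates R X + t. Camera axes: x right, y down, z forward; pixel columns grow to the right and rows downward; lengths in m; the calibration is good to about 2 mm. A picture is of the moment at which its call begins. There is no depth.
- job.job_done(): hands the job in; it is judged then, once.
The state is a dict: "t": time; "q": joint angles; "joint_vel": joint speeds; "joint_torque": joint torques, N m; "eef_pos": TCP position; "ee_rot": TCP orientation; "contact_force": force on the tool from outside, world axes, zero at the start; "moment": the same for the moment, N m; "finger_gap": finger opening in m; "grip_force": force on a finger pad.
Only numpy, scipy, OpenCV 4.12 (cv2) and the standard library are available. Lean on these libraries where they do the work, as an engineer would, in place of code of your own. Each camera call takes 0.05 s, during which the arm holds its last target. There are 200 camera calls.

## Task

Fit the filter: put the loose white sleeve upright over the steel spigot of the water filter dock and push it down, pressing the stiff seat collar with it, until it is fully home. Then turn the dock's selector knob clockwise until its narrow nose points at the raised mark on the dock, and leave both there. Do not shift or tip the other things on the counter.

Things in the scene. Friction and masses are not known exactly. Their poses are not given: they have to be found in the camera images.
- sleeve: The loose filter sleeve: a plain white plastic tube, open at both ends, 52 mm outside diameter, 37 mm bore, 120 mm tall, 130 to 240 g. It stands upright on the counter. Origin: centre of its underside; z runs up its axis. Both ends are alike, but keep the end that stands down at the start down.
- dock: Water filter dock, fixed to the counter: white plastic block 150 mm (its x) by 290 mm (its y) by 45 mm high. Origin: centre of its underside; at yaw 0 its +x points away from the robot, +y to the robot's left (yaw up to 0.35 rad). On its top the upright steel spigot stands at x 0, y -75 mm, the selector knob at x 0, y +75 mm. A 20 mm stub pipe, 22 mm up, sticks 28 mm out of its +x face.
- home (a point): Point on the spigot's axis, 48 mm above the counter, where the centre of the sleeve's underside lies when the sleeve is fully home. z up, axes as the dock. The spigot is 34 mm in diameter, its top 17 mm taper to 16 mm diameter.
- spigot_tip (a point): The top of the spigot, on its axis, 65 mm above home (113 mm above the counter).
- collar (a joint): Seat collar: aluminium ring, 64 mm diameter, sliding on the spigot's foot. Value in m: 0 = up, as at the start (top 16 mm above home), 0.016 = fully down (top at home). Pushed by the sleeve's lower end; stiff (about 9 N to start, 10 N at 20 mm/s), no spring, stays where pushed; the sleeve's weight alone does not move it.
- knob (a joint): Selector knob angle in rad, growing clockwise seen from above, range 0 to 2.6. At 0 the nose points along the dock's -y (towards the spigot); at 1.571 along the dock's -x, at the mark. Starts between 0.15 and 0.75, turns with light friction (0.06 N m), stays where it is left.
- knob_grip (a point): Point to grip on the knob's vertical axis, 75 mm above the counter. Knob: grey disc, 68 mm diameter, top 59 mm above the counter; across it an upright black bar 18 mm thick, 42 mm long, 30 mm tall (top 89 mm above the counter). One end of the bar continues as a narrow nose, 6 mm thick and 12 mm long: the pointer. The point turns with the knob, its -y along the nose.
- index_mark (a point): Middle of the one raised mark on the dock's top, beside the knob on the dock's -x side: a dark rib 18 mm long, 6 mm wide, 4 mm high, pointing at the knob's axis, 50 mm from that axis.
- jar: Bystander: closed glass sauce jar, 68 mm diameter, 95 mm tall, origin under its centre. It and the sleeve may have changed places.
- detergent: Bystander: yellow plastic detergent bottle, 72 mm diameter, 210 mm tall, origin under its centre.
- takeout: Bystander: closed white takeout container 118 x 158 x 50 mm, origin under its centre.
- mug: Bystander: white mug, 82 mm diameter, 95 mm tall, handle to its +y, origin under its centre.
Not all that is in view belongs to the job. Leave any brown or red look-alike of the sleeve alone.

How it is judged:
On the way, in this order (a step that is already met when the one before it is completed fails the run):
1. the sleeve is over the spigot, its lower end below the spigot's tip, the collar still up (horizontal distance between sleeve and home below 0.005 m and z of sleeve in the frame of home below 0.045 m and value of joint collar below 0.01 m), for 0.05 s.
2. the sleeve is fully home on the spigot, with the collar pressed down (horizontal distance between sleeve and home below 0.005 m and z of sleeve in the frame of home below 0.004 m and angle between sleeve's own z axis and vertical below 0.06 rad and value of joint collar above 0.013 m), for 0.2 s.
3. the knob's nose points at the mark (within 0.14 rad) (value of joint knob between 1.431 and 1.711 rad), for 0.2 s.
At the end, for the whole second after the job is handed in: Sleeve at rest on the spigot, within 5 mm of its axis, upright (0.06 rad), underside under 4 mm above home, collar pressed at least 13 of 16 mm; knob at 1.571 within 0.14 rad; jar, detergent, takeout container and mug within 30 mm of their start (all of step 2 and all of step 3 and linear speed of sleeve below 0.01 m/s and distance of each of jar, detergent, takeout, mug from where it was at the start of the episode below 0.03 m); the robot touches nothing.
It fails at once if the jar is shifted more than 30 mm or tipped (distance of jar from where it was at the start of the episode above 0.03 m or angle between jar's own z axis and vertical above 0.3 rad).
It fails at once if the detergent is shifted more than 30 mm or tipped (distance of detergent from where it was at the start of the episode above 0.03 m or angle between detergent's own z axis and vertical above 0.3 rad).
It fails at once if the takeout is shifted more than 30 mm or tipped (distance of takeout from where it was at the start of the episode above 0.03 m or angle between takeout's own z axis and vertical above 0.3 rad).
It fails at once if the mug is shifted more than 30 mm or tipped (distance of mug from where it was at the start of the episode above 0.03 m or angle between mug's own z axis and vertical above 0.3 rad).
It also fails if it takes over 61 s, if anything falls off the work surface, if the arm or the gripper's body presses on something with over 40 N, if the wrist force passes 120 N, or if a joint passes its speed limit or range.

## Working session

There is one attempt and no reset: what is moved stays moved. The work goes in short steps, Python scripts to look and compute and a tool call to move; the robot and the scene stay as the last step left them, time stands still between calls to the robot, and variables do not carry over. Pictures are saved under pics/ and viewed, at most 10 in all, crops included, and the job is handed in when it is done.

Besides the shell and the picture viewer there is one more tool, called after "Emit:" as a command line: name --argument value ..., lists and objects as JSON in quotes. arm_command: Moves the arm, as the interface text tells. Its arguments: {"type":"object","properties":{"increments":{"type":"array"}},"required":["increments"]}

```bash
mkdir -p pics; ls; cat > h.py <<'E'
import numpy as np,cv2
from plant import telemetry,vision,job
def snap(n,save=None):
    s=vision.snapshot(n); im=cv2.cvtColor(np.asarray(s["image"]),cv2.COLOR_RGB2BGR)
    if save: cv2.imwrite("pics/"+save,im)
    return s,im
def K(s): f=192/np.tan(np.radians(s["fov_y"])/2); return f
def ray(s,u,v):
    R=np.array(s["R"]);t=np.array(s["t"]);f=K(s)
    return -R.T@t, R.T@np.array([(u-s["cx"])/f,(v-s["cy"])/f,1])
def onz(s,u,v,z):
    c,d=ray(s,u,v); return c+d*(z-c[2])/d[2]
def proj(s,X):
    p=np.array(s["R"])@np.array(X)+np.array(s["t"]);f=K(s); return f*p[0]/p[2]+s["cx"],f*p[1]/p[2]+s["cy"]
E
python3 - <<'E'
from h import *
a,i=snap("scene"); b,j=snap("top")
cv2.imwrite("pics/scene0.png",i);cv2.imwrite("pics/top0.png",j)
for s in(a,b): print(s["fov_y"],s["cx"],s["cy"],ray(s,s["cx"],s["cy"]),[k for k in s])
print(telemetry.observe())
E
```

```text
pics
47.74982341219604 252.46493782451134 197.08944376329035 (array([1.26102902, 0.49913561, 1.18951869]), array([-0.50785819, -0.33818835, -0.7922807 ])) ['image', 'fov_y', 'cx', 'cy', 'R', 't']
45.73308461027999 243.85819065305475 188.97099110270193 (array([0.46757161, 0.03183938, 1.57531917]), array([ 0.07614072, -0.00103744, -0.99709654])) ['image', 'fov_y', 'cx', 'cy', 'R', 't']
{'t': 0.1, 'q': array([ 1.29641621,  0.33278035, -0.06470386,  1.46084147,  0.02156293,
        1.34989812, -0.08847882]), 'joint_vel': array([ 0.00250643, -0.00239753,  0.00039951, -0.00305526, -0.00118345,
        0.00073396, -0.00189539]), 'joint_torque': array([ 1.01241538e-03, -6.26748419e+01,  4.90692153e-02, -3.92430782e+01,
        1.64438115e-02,  7.01987447e-03,  1.02618219e-04]), 'eef_pos': array([ 0.15563492, -0.60497239,  0.23062075]), 'ee_rot': array([ 9.92083885e-01,  1.25575415e-01, -8.65937538e-05, -6.10892374e-04]), 'contact_force': array([ 0.14631871, -0.53072763, -0.49063594]), 'moment': array([-0.03013976, -0.02121303,  0.01925269]), 'grip_force': 0.0, 'finger_gap': 0.08569817110110277}
```

View pics/scene0.png

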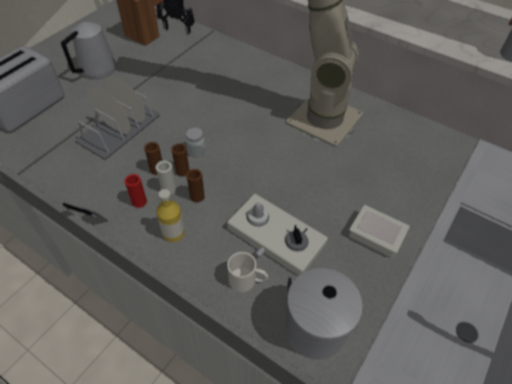

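View pics/top0.png

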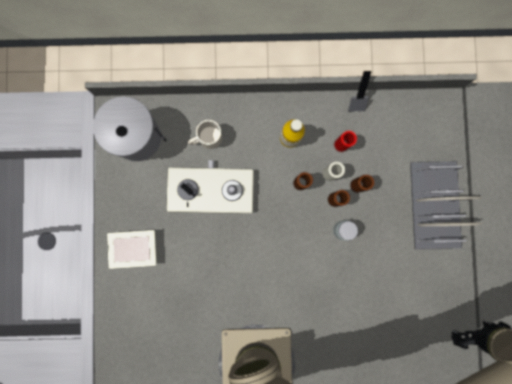

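Candidates for the sleeve (top view): white tube (337,170); brown tubes (303,181), (339,198), (363,184); red tube (346,141); glass jar (347,230); mug (208,133). By the description it is the white open tube at (337,170), which in the scene view is at (165,175). I'll check it in one close crop and measure.

```bash
python3 - <<'E'
from h import *
b,j=snap("top"); a,i=snap("scene")
c1=cv2.resize(j[115:245,280:395],None,fx=4.4,fy=4.4,interpolation=cv2.INTER_CUBIC)[:,:506]
c2=cv2.resize(j[150:220,160:260],None,fx=2.9,fy=2.9,interpolation=cv2.INTER_CUBIC)
c3=cv2.resize(i[190:275,215:335],None,fx=2.4,fy=2.4,interpolation=cv2.INTER_CUBIC)
W=np.zeros((572,800,3),np.uint8); W[:c1.shape[0],:c1.shape[1]]=c1[:572]
W[:c2.shape[0],510:800]=c2[:,:290]; W[300:300+c3.shape[0],510:510+c3.shape[1]]=c3[:, :290]
cv2.imwrite("pics/c1.png",W)
hsv=cv2.cvtColor(j,cv2.COLOR_BGR2HSV)
w=((hsv[...,1]<50)&(hsv[...,2]>165)).astype(np.uint8)
for c in cv2.findContours(w,cv2.RETR_EXTERNAL,cv2.CHAIN_APPROX_NONE)[0]:
    if cv2.contourArea(c)>60:
        r=cv2.minAreaRect(c);print("white",np.round(r[0],1),np.round(r[1],1),r[2])
        if 160<r[0][0]<260 and 150<r[0][1]<220:
            P=np.array([onz(b,u,v,.045)[:2] for u,v in c[:,0]],np.float32);q=cv2.minAreaRect(P*1000);print("dock",q)
        if 320<r[0][0]<350: print("sleeve",onz(b,*cv2.minEnclosingCircle(c)[0],.12),cv2.minEnclosingCircle(c))
col=((hsv[...,1]>120)).astype(np.uint8)
for c in cv2.findContours(col,cv2.RETR_EXTERNAL,cv2.CHAIN_APPROX_NONE)[0]:
    if cv2.contourArea(c)>60: r=cv2.boundingRect(c);print("col",r)
# steel tip guesses
for n,s,u,v,z in[("jar",b,347,230,.095),("mug",b,208,133,.095),("brown1",b,303,181,.12),("brown2",b,339,198,.12),("brown3",b,363,184,.12),("red",b,346,141,.12),("det",b,293,130,.2)]: print(n,onz(s,u,v,z).round(3))
E
```

```text
white [231.5 357. ] [52. 19.] 90.0
white [130.9 249.1] [36.4 48.2] 86.53176879882812
white [348.  230.5] [16.3 16.3] 45.0
sleeve [ 0.43899414 -0.29798166  0.12      ] ((347.9047546386719, 230.5238037109375), 8.524450302124023)
white [336. 169.] [15.6 15.6] 45.0
sleeve [ 0.63658916 -0.26759924  0.12      ] ((336.0833435058594, 169.05555725097656), 8.152050971984863)
white [209.4 186.6] [85.6 51.2] 1.6846843957901
dock ((595.4352416992188, 146.34654235839844), (288.2200622558594, 173.17005920410156), 87.5488052368164)
white [296.5 124. ] [10.  9.] 90.0
white [205.3 131.4] [30.1 25.1] 7.125016689300537
white [255.5 210.4] [337.8 518.4] 88.74783325195312
dock ((530.4570922851562, -26.2681884765625), (1133.3409423828125, 1764.43212890625), 0.40035319328308105)
col (329, 190, 21, 16)
col (351, 175, 23, 17)
col (295, 173, 18, 16)
col (334, 131, 24, 20)
col (282, 120, 23, 23)
jar [ 0.44  -0.301  0.095]
mug [0.768 0.144 0.095]
brown1 [ 0.6  -0.16  0.12]
brown2 [ 0.543 -0.274  0.12 ]
brown3 [ 0.587 -0.352  0.12 ]
red [ 0.727 -0.303  0.12 ]
det [ 0.75  -0.124  0.2  ]
```

View pics/c1.png

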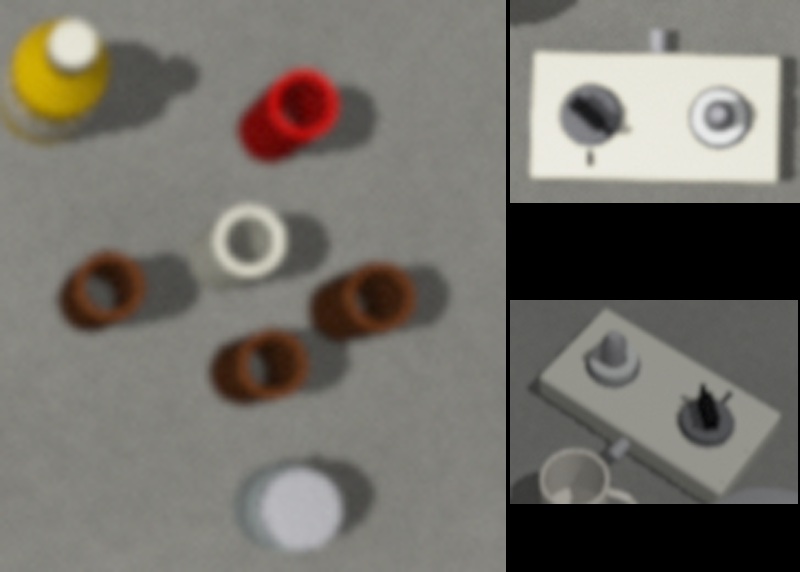

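The crop shows the white open tube at about (336,169) in the top view, standing apart from the three brown tubes and the red one. The spigot tip is near (231.7,189.2), and the knob nose points down and to the right. I'll grip along the world -48° direction, which passes between the neighbours.

```bash
cat >> h.py <<'E'
from scipy.spatial.transform import Rotation as Ro
def delta(target,turnz=0):
    o=telemetry.observe(); r=Ro.from_quat(o["ee_rot"])*Ro.from_euler('z',turnz,degrees=True)
    return (r.inv().apply(np.array(target)-o["eef_pos"])*1000).round(1)
def tri(rays):
    A=0;B=0
    for c,d in rays:
        d=d/np.linalg.norm(d);P=np.eye(3)-np.outer(d,d);A=A+P;B=B+P@c
    return np.linalg.solve(A,B)
E
python3 - <<'E'
from h import *
b,j=snap("top");a,i=snap("scene")
print("tip top",onz(b,231.7,189.2,.113),"collar",onz(b,231.4,189.8,.064),"tip scene",onz(a,257.6,204.3,.113),"tri",tri([ray(b,231.7,189.2),ray(a,257.6,204.3)]))
g=cv2.cvtColor(j,cv2.COLOR_BGR2HSV)
w=((g[...,1]<50)&(g[...,2]>165)).astype(np.uint8);w[:150]=0;w[230:]=0;w[:,:155]=0;w[:,270:]=0
w=cv2.morphologyEx(cv2.morphologyEx(w,cv2.MORPH_CLOSE,np.ones((25,25))),cv2.MORPH_OPEN,np.ones((25,25)))
c=max(cv2.findContours(w,0,1)[0],key=cv2.contourArea)
q=cv2.minAreaRect(np.array([onz(b,u,v,.045)[:2]*1000 for u,v in c[:,0]],np.float32));print(q)
th=np.radians(q[2] if q[1][0]>q[1][1] else q[2]+90); y=np.array([np.cos(th),np.sin(th)])
print("spigot",np.array(q[0])-75*y,"knob",np.array(q[0])+75*y,"yaw",np.degrees(th)-90)
# sleeve second view
g=cv2.cvtColor(i,cv2.COLOR_BGR2HSV);m=((g[...,1]<50)&(g[...,2]>120)).astype(np.uint8)
for c in cv2.findContours(m,0,1)[0]:
    r=cv2.boundingRect(c)
    if 140<r[0]<180 and 150<r[1]<190: print(r)
print([proj(a,[.637,-.268,z]) for z in(.12,0)],i[168:172,160:170].mean((0,1)))
print(delta([.637,-.268,.231],-27.6))
E
```

```text
tip top [0.57933525 0.06948953 0.113     ] collar [0.58109892 0.07178822 0.064     ] tip scene [0.58495168 0.06860299 0.113     ] tri [0.58069052 0.06805978 0.10769089]
((583.7078247070312, 146.39309692382812), (287.2674865722656, 148.72073364257812), 88.77375793457031)
spigot [582.10280013  71.41027292] knob [585.31284928 221.37592093] yaw -1.2262420654296875
(159, 189, 12, 9)
(156, 161, 16, 12)
[(np.float64(163.9717489406948), np.float64(165.92310551620147)), (np.float64(169.04687301225223), np.float64(188.78115389473902))] [116.625 122.95  123.2  ]
[5.833e+02 7.170e+01 2.000e-01]
```

Emit:
arm_command --increments '[[[0,0,0],[0,0,-6.9],0],[[0,0,0],[0,0,-6.9],0],[[0,0,0],[0,0,-6.9],0],[[0,0,0],[0,0,-6.9],0]]'

```text
t: 0.63
eef_pos: [0.1558, -0.6052, 0.2312]
ee_rot: [0.932, 0.361, 0.0, -0.0]
contact_force: [0.6, 0.1, -0.5]
finger_gap: 0.0853
grip_force: 0.0
```

Emit:
arm_command --increments '[[[39,4.8,0],[0,0,0],0],[[39,4.8,0],[0,0,0],0],[[39,4.8,0],[0,0,0],0],[[39,4.8,0],[0,0,0],0],[[39,4.8,0],[0,0,0],0],[[39,4.8,0],[0,0,0],0],[[39,4.8,0],[0,0,0],0],[[39,4.8,0],[0,0,0],0],[[39,4.8,0],[0,0,0],0],[[39,4.8,0],[0,0,0],0],[[39,4.8,0],[0,0,0],0],[[39,4.8,0],[0,0,0],0]]'

```text
t: 1.63
eef_pos: [0.5432, -0.3336, 0.2315]
ee_rot: [0.934, 0.358, 0.0, 0.0]
contact_force: [-0.2, -0.7, 0.4]
finger_gap: 0.0855
grip_force: 0.0
```

Emit:
arm_command --increments '[[[39,4.8,0],[0,0,0],0],[[39,4.8,0],[0,0,0],0],[[37,4.6,0],[0,0,0],0],[[0,0,0],[0,0,0],0],[[0,0,0],[0,0,0],0],[[0,0,0],[0,0,0],0]]'

```text
t: 2.13
eef_pos: [0.6366, -0.2688, 0.231]
ee_rot: [0.934, 0.359, -0.0, 0.0]
contact_force: [0.2, -0.5, 0.9]
finger_gap: 0.0854
grip_force: 0.0
```

```bash
python3 - <<'E'
from h import *
print(telemetry.observe()["eef_pos"],delta([.637,-.268,.071]))
a,i=snap("scene");b,j=snap("top")
W=np.hstack([cv2.resize(x,(400,400),interpolation=cv2.INTER_CUBIC) for x in(i[120:220,110:210],j[110:210,280:380])]);cv2.imwrite("pics/c2.png",W)
E
```

```text
[ 0.63659074 -0.26878309  0.23095095] [  1.   -0.3 160. ]
```

View pics/c2.png

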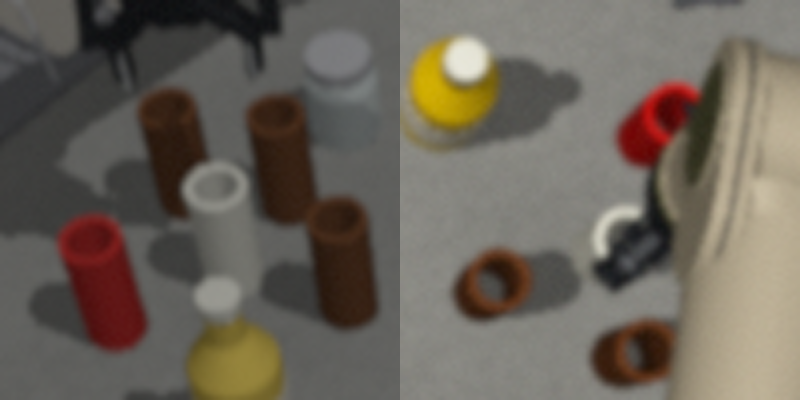

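Both views put the white tube under the gripper: left half, the white rim at scene (164,166) with the fingers above it; right half, the rim at top (335,169) under the gripper. Descend.

Emit:
arm_command --increments '[[[1,0,10],[0,0,0],0],[[0,0,20],[0,0,0],0],[[0,0,20],[0,0,0],0],[[0,0,20],[0,0,0],0],[[0,0,20],[0,0,0],0],[[0,0,20],[0,0,0],0],[[0,0,20],[0,0,0],0],[[0,0,20],[0,0,0],0],[[0,0,10],[0,0,0],0],[[0,0,0],[0,0,0],0],[[0,0,0],[0,0,0],0]]'

```text
t: 3.15
eef_pos: [0.6372, -0.2681, 0.0714]
ee_rot: [0.934, 0.358, -0.0, -0.0]
contact_force: [0.4, -0.9, 0.0]
finger_gap: 0.0853
grip_force: 0.0
```

Emit:
arm_command --increments '[[[0,0,0],[0,0,0],255],[[0,0,0],[0,0,0],255],[[0,0,0],[0,0,0],255],[[0,0,0],[0,0,0],255],[[0,0,0],[0,0,0],255],[[0,0,0],[0,0,0],255],[[0,0,0],[0,0,0],255],[[0,0,0],[0,0,0],255],[[0,0,0],[0,0,0],255],[[0,0,0],[0,0,0],255]]'

```text
t: 3.98
eef_pos: [0.6385, -0.268, 0.073]
ee_rot: [0.934, 0.359, 0.001, 0.001]
contact_force: [-0.7, 1.1, 6.2]
finger_gap: 0.0507
grip_force: 62.1
```

Emit:
arm_command --increments '[[[0,0,-5],[0,0,0],255],[[0,0,-15],[0,0,0],255],[[0,0,-20],[0,0,0],255],[[0,0,-25],[0,0,0],255],[[0,0,-25],[0,0,0],255],[[0,0,-25],[0,0,0],255],[[0,0,-20],[0,0,0],255],[[0,0,-15],[0,0,0],255],[[0,0,0],[0,0,0],255]]'

```text
t: 4.73
eef_pos: [0.6389, -0.2679, 0.2254]
ee_rot: [0.933, 0.359, 0.002, 0.002]
contact_force: [0.9, -0.1, -1.7]
finger_gap: 0.0503
grip_force: 62.9
```

Emit:
arm_command --increments '[[[9,-14,0],[0,0,0],255],[[18,-28,0],[0,0,0],255],[[18,-28,0],[0,0,0],255],[[18,-28,0],[0,0,0],255],[[18,-28,0],[0,0,0],255],[[18,-28,0],[0,0,0],255],[[18,-28,0],[0,0,0],255],[[18,-28,0],[0,0,0],255],[[18,-28,0],[0,0,0],255],[[18,-28,0],[0,0,0],255],[[14,-24,0],[0,0,0],255],[[0,0,0],[0,0,0],255]]'

```text
t: 5.73
eef_pos: [0.5786, 0.0793, 0.2206]
ee_rot: [0.932, 0.363, -0.0, -0.002]
contact_force: [-0.7, 0.1, -2.3]
finger_gap: 0.0506
grip_force: 63.1
```

Emit:
arm_command --increments '[[[0,0,0],[0,0,0],255],[[0,0,0],[0,0,0],255],[[0,0,0],[0,0,0],255]]'

```text
t: 5.98
eef_pos: [0.5809, 0.07, 0.2206]
ee_rot: [0.934, 0.358, -0.001, 0.0]
contact_force: [0.7, -0.8, -3.0]
finger_gap: 0.0504
grip_force: 63.1
```

```bash
python3 - <<'E'
from h import *
o=telemetry.observe();print(o["eef_pos"],o["ee_rot"],o["finger_gap"],delta([.582,.071,o["eef_pos"][2]]))
a,i=snap("scene");b,j=snap("top")
W=np.hstack([cv2.resize(x,(400,400),interpolation=cv2.INTER_CUBIC) for x in(i[150:250,210:310],j[130:230,160:260])]);cv2.imwrite("pics/c3.png",W)
e=o["eef_pos"]
for z in(-.073,.047):print(proj(a,e+[0,0,z]),proj(b,e+[0,0,z]))
print(proj(a,[.582,.071,.113]),proj(a,[.582,.071,.045]))
E
```

```text
[0.58089826 0.07001171 0.2205765 ] [ 9.33849436e-01  3.57665886e-01 -5.56879780e-04  1.86809714e-04] 0.05044883354162239 [ 1.5  0.  -0. ]
(np.float64(258.99691996522466), np.float64(196.83730765894032)) (np.float64(231.2253081670723), np.float64(187.87679283118572))
(np.float64(260.08323442679773), np.float64(170.8109989176935)) (np.float64(230.0491932109911), np.float64(184.6076020630921))
(np.float64(258.7767379655028), np.float64(204.0336135190226)) (np.float64(258.2469971330855), np.float64(216.65121512423187))
```

View pics/c3.png

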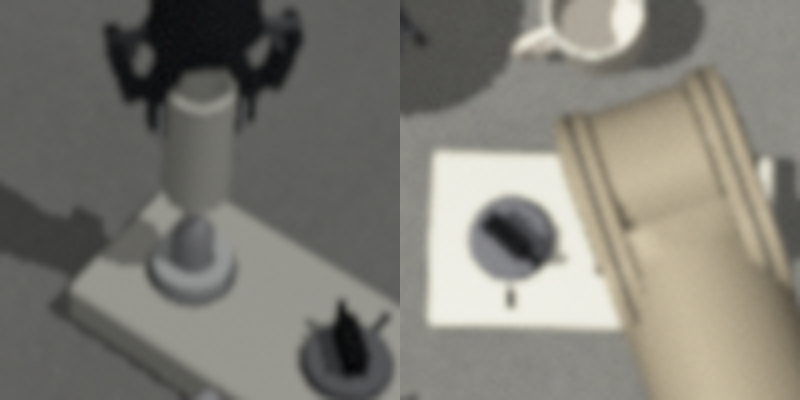

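The scene crop shows the sleeve hanging upright just above the spigot, roughly 1 px right of the spigot's axis (tip near (258,204)). I'll measure this offset.

```bash
python3 - <<'E'
from h import *
a,i=snap("scene")
R=np.array(a["R"]);print(R.round(3))
g=cv2.GaussianBlur(cv2.cvtColor(i,cv2.COLOR_BGR2GRAY).astype(float),(1,3),0)
for r in (180,184,188,192,195,204,206,208,210): print(r,g[r,244:274].astype(int).tolist())
E
```

```text
[[-0.569  0.822  0.014]
 [ 0.647  0.458 -0.61 ]
 [-0.508 -0.338 -0.792]]
180 [95, 89, 70, 43, 37, 58, 69, 67, 75, 84, 87, 89, 92, 95, 99, 102, 105, 108, 110, 111, 112, 113, 112, 107, 90, 69, 73, 75, 71, 79]
184 [95, 95, 93, 91, 89, 88, 83, 76, 80, 85, 88, 90, 92, 96, 99, 103, 105, 108, 110, 111, 112, 113, 112, 107, 99, 94, 94, 95, 96, 96]
188 [95, 94, 95, 95, 95, 93, 88, 83, 83, 86, 88, 90, 93, 97, 100, 103, 107, 108, 111, 112, 113, 113, 111, 106, 99, 94, 95, 96, 96, 97]
192 [95, 95, 95, 95, 95, 93, 87, 83, 84, 87, 88, 91, 94, 97, 102, 104, 107, 109, 111, 112, 112, 112, 111, 105, 99, 95, 95, 96, 95, 94]
195 [93, 95, 95, 96, 95, 92, 87, 83, 85, 87, 89, 91, 95, 98, 101, 105, 108, 110, 112, 112, 113, 112, 109, 102, 96, 94, 95, 95, 94, 94]
204 [99, 117, 131, 140, 145, 148, 150, 149, 147, 140, 125, 103, 87, 85, 91, 100, 112, 121, 132, 142, 148, 149, 150, 150, 149, 147, 144, 139, 130, 120]
206 [98, 102, 105, 112, 123, 139, 146, 143, 131, 110, 88, 77, 79, 85, 97, 108, 112, 110, 114, 130, 145, 149, 150, 150, 149, 149, 150, 149, 148, 146]
208 [99, 99, 99, 99, 105, 117, 126, 119, 101, 81, 71, 75, 83, 94, 102, 107, 108, 105, 106, 122, 141, 149, 149, 149, 150, 149, 149, 149, 149, 150]
210 [99, 99, 99, 98, 96, 99, 101, 97, 87, 74, 71, 76, 84, 91, 96, 100, 101, 100, 104, 123, 142, 149, 149, 149, 149, 149, 149, 149, 150, 150]
```

Emit:
arm_command --increments '[[[1.5,1,5],[0,0,0],255],[[0,0,10],[0,0,0],255],[[0,0,10],[0,0,0],255],[[0,0,8],[0,0,0],255],[[0,0,5],[0,0,0],255],[[0,0,5],[0,0,0],255],[[0,0,5],[0,0,0],255],[[0,0,0],[0,0,0],255]]'

```text
t: 6.8
eef_pos: [0.5823, 0.0718, 0.1722]
ee_rot: [0.933, 0.359, -0.001, -0.0]
contact_force: [0.4, -0.5, -1.8]
finger_gap: 0.0503
grip_force: 63.1
```

```bash
python3 - <<'E'
from h import *
o=telemetry.observe();print(o["eef_pos"],o["contact_force"],o["moment"])
a,i=snap("scene")
cv2.imwrite("pics/c4.png",cv2.resize(i[165:245,210:310],(750,600),interpolation=cv2.INTER_CUBIC))
E
```

```text
[0.58225232 0.07178794 0.17220271] [ 0.36069685 -0.52389885 -1.77422439] [-0.01297197  0.0177674  -0.02922801]
```

View pics/c4.png

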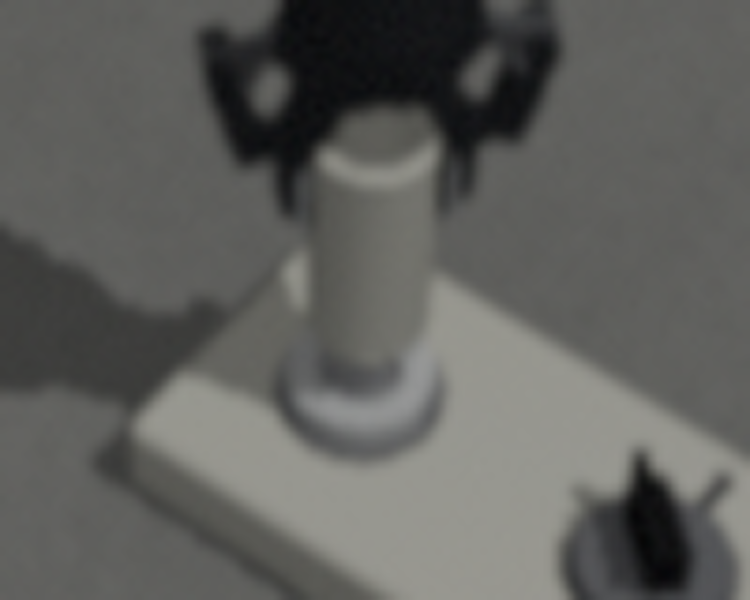

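The sleeve's end is already below the spigot tip, with no force. Its axis (369) is about 3 mm right of the collar centre (361) in the crop, so I'll correct by +2.5 mm in tool y and go on down to just above the collar.

Emit:
arm_command --increments '[[[0,2.5,0],[0,0,0],255],[[0,0,3],[0,0,0],255],[[0,0,3],[0,0,0],255],[[0,0,4],[0,0,0],255],[[0,0,4],[0,0,0],255],[[0,0,0],[0,0,0],255],[[0,0,0],[0,0,0],255]]'

```text
t: 7.43
eef_pos: [0.5841, 0.07, 0.1589]
ee_rot: [0.933, 0.359, -0.0, -0.0]
contact_force: [-0.2, 0.3, -3.0]
finger_gap: 0.0502
grip_force: 63.1
```

Emit:
arm_command --increments '[[[0,0,4],[0,0,0],255],[[0,0,4],[0,0,0],255],[[0,0,4],[0,0,0],255],[[0,0,4],[0,0,0],255],[[0,0,2],[0,0,0],255],[[0,0,0],[0,0,0],255],[[0,0,0],[0,0,0],255]]'

```text
t: 8.02
eef_pos: [0.5843, 0.07, 0.1412]
ee_rot: [0.933, 0.359, -0.0, -0.0]
contact_force: [0.1, 0.5, -3.0]
finger_gap: 0.0504
grip_force: 63.1
```

Emit:
arm_command --increments '[[[0,0,2],[0,0,0],255],[[0,0,2],[0,0,0],255],[[0,0,2],[0,0,0],255],[[0,0,2],[0,0,0],255],[[0,0,2],[0,0,0],255],[[0,0,2],[0,0,0],255],[[0,0,0],[0,0,0],255]]'

```text
t: 8.6
eef_pos: [0.5847, 0.0701, 0.1299]
ee_rot: [0.934, 0.359, 0.0, 0.0]
contact_force: [-0.7, 0.4, 3.1]
finger_gap: 0.0503
grip_force: 63.5
```

Emit:
arm_command --increments '[[[0,0,2],[0,0,0],255],[[0,0,2],[0,0,0],255],[[0,0,2],[0,0,0],255],[[0,0,2],[0,0,0],255],[[0,0,0],[0,0,0],255],[[0,0,0],[0,0,0],255]]'

```text
t: 9.1
eef_pos: [0.5847, 0.0701, 0.1218]
ee_rot: [0.933, 0.359, 0.0, 0.0]
contact_force: [-1.1, 0.1, 3.6]
finger_gap: 0.0503
grip_force: 63.5
```

Push on gently until the force shows the bottom.

Emit:
arm_command --increments '[[[0,0,1.5],[0,0,0],255],[[0,0,1.5],[0,0,0],255],[[0,0,0],[0,0,0],255],[[0,0,0],[0,0,0],255]]'

```text
t: 9.43
eef_pos: [0.5852, 0.0704, 0.1207]
ee_rot: [0.934, 0.359, 0.001, 0.0]
contact_force: [-5.7, -1.1, 19.3]
finger_gap: 0.0505
grip_force: 64.8
```

Bottomed out: 19 N at the expected height. Ease off, release, rise.

Emit:
arm_command --increments '[[[0,0,-2],[0,0,0],255],[[0,0,0],[0,0,0],120],[[0,0,0],[0,0,0],0],[[0,0,0],[0,0,0],0],[[0,0,0],[0,0,0],0],[[0,0,0],[0,0,0],0],[[0,0,0],[0,0,0],0],[[0,0,0],[0,0,0],0],[[0,0,0],[0,0,0],0]]'

```text
t: 10.18
eef_pos: [0.5843, 0.07, 0.1202]
ee_rot: [0.933, 0.359, -0.0, 0.0]
contact_force: [-0.1, 0.1, 0.4]
finger_gap: 0.0857
grip_force: 0.0
```

Emit:
arm_command --increments '[[[0,0,-10],[0,0,0],0],[[0,0,-20],[0,0,0],0],[[0,0,-20],[0,0,0],0],[[0,0,-20],[0,0,0],0],[[0,0,-20],[0,0,0],0],[[0,0,-10],[0,0,0],0],[[-30,0,0],[0,0,0],0],[[-30,0,0],[0,0,0],0],[[-30,0,0],[0,0,0],0],[[0,0,0],[0,0,0],0],[[0,0,0],[0,0,0],0]]'

```text
t: 11.1
eef_pos: [0.5169, 0.0084, 0.2207]
ee_rot: [0.934, 0.357, 0.0, 0.001]
contact_force: [0.3, 0.9, -0.9]
finger_gap: 0.0858
grip_force: 0.0
```

```bash
python3 - <<'E'
from h import *
o=telemetry.observe();print(o["eef_pos"],o["contact_force"],o["finger_gap"])
a,i=snap("scene");b,j=snap("top")
W=np.hstack([cv2.resize(i[170:260,210:330],(480,360),interpolation=cv2.INTER_CUBIC),cv2.resize(j[150:240,160:240],(320,360),interpolation=cv2.INTER_CUBIC)]);cv2.imwrite("pics/c5.png",W)
# knob bar: darkest blob
for n,s,im,box in(("top",b,j,(165,165,215,212)),("scene",a,i,(280,215,325,255))):
    x0,y0,x1,y1=box;g=cv2.cvtColor(im,cv2.COLOR_BGR2GRAY)[y0:y1,x0:x1]
    for th in(35,45,60):
        m=(g<th).astype(np.uint8)
        for c in cv2.findContours(m,0,1)[0]:
            if cv2.contourArea(c)>20:
                r=cv2.minAreaRect(c);M=cv2.moments(c);print(n,th,M['m10']/M['m00']+x0,M['m01']/M['m00']+y0,r[1],r[2])
E
```

```text
[0.51692474 0.00840874 0.22074062] [ 0.3384125   0.87534536 -0.93848223] 0.08579210763415061
top 45 187.3022222222222 188.8711111111111 (12.727922439575195, 3.535533905029297) 45.0
top 60 187.5982905982906 188.98860398860398 (15.55634880065918, 4.949747085571289) 45.0
scene 35 296.7482014388489 236.28776978417267 (15.495159149169922, 6.324554920196533) 71.56504821777344
scene 45 296.86587771203153 236.31952662721892 (16.76007080078125, 7.589465618133545) 71.56504821777344
scene 60 296.01740294511376 236.619812583668 (17.076295852661133, 10.75174331665039) 71.56504821777344
```

View pics/c5.png

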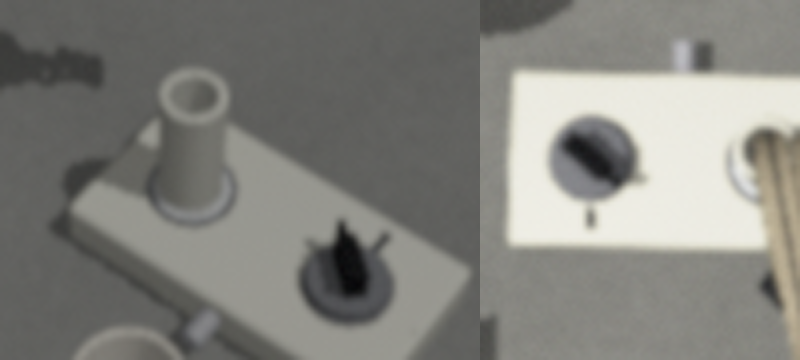

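The sleeve is home and upright: left half, base ring flush at (192,205); right half, the knob disc centre at top (187.6,188.9), bar running down-right and the dark mark below at (187,203). There is also a grey tick at about (200,194), off the -x side, which I'll ignore. Next I measure the bar.

```bash
python3 - <<'E'
from h import *
b,j=snap("top");a,i=snap("scene")
def bar(s,im,box,th,z):
    x0,y0,x1,y1=box;g=cv2.cvtColor(im,cv2.COLOR_BGR2GRAY)[y0:y1,x0:x1]
    m=(g<th).astype(np.uint8);n,l,st,c=cv2.connectedComponentsWithStats(m);k=1+np.argmax(st[1:,4])
    v,u=np.nonzero(l==k);w=(th-g[v,u]).astype(float)
    P=np.array([onz(s,x+x0,y+y0,z)[:2] for x,y in zip(u,v)]);mu=np.average(P,0,w)
    e,E=np.linalg.eigh(np.cov(P.T,aweights=w));d=E[:,1];d=d*np.sign(-d[1]);return mu,np.degrees(np.arctan2(d[1],d[0])),np.sqrt(e)
for th in(50,70): print(bar(b,j,(165,165,215,200),th,.085))
for h,z in((.059,.059),(.075,.075)): print("disc",onz(b,187.6,188.9,z))
print("mark",onz(b,187.3,203.2,.049))
for n,X in(("est",[.587,.220,.059]),("est89",[.587,.220,.089])): print(n,proj(b,X),proj(a,X))
print("scene disc",onz(a,210+347/4-.4,170+280/4-.4,.059))
print(delta([.587,.220,.2207],-7))
E
```

```text
(array([0.58591161, 0.21632848]), np.float64(-132.37252948919223), array([0.00335516, 0.01127014]))
(array([0.58537132, 0.21520262]), np.float64(-131.2744900049411), array([0.00435772, 0.01292433]))
disc [0.58761595 0.2181488  0.059     ]
disc [0.58634926 0.21618289 0.075     ]
mark [0.54031987 0.22095719 0.049     ]
est (np.float64(187.04807954875184), np.float64(189.09562074337043)) (np.float64(297.5540916151872), np.float64(238.05747977808625))
est89 (np.float64(185.90287216030814), np.float64(188.40055618825528)) (np.float64(298.5077849107478), np.float64(232.73542447085214))
scene disc [0.593904   0.21985249 0.059     ]
[203.4 -84.8  -0.3]
```

Emit:
arm_command --increments '[[[0,0,0],[0,0,-6],0],[[34,-14.5,0],[0,0,0],0],[[34,-14.5,0],[0,0,0],0],[[34,-14.5,0],[0,0,0],0],[[34,-14.5,0],[0,0,0],0],[[34,-14.5,0],[0,0,0],0],[[34,-14.5,0],[0,0,0],0],[[0,0,0],[0,0,0],0],[[0,0,0],[0,0,0],0],[[0,0,0],[0,0,0],0],[[0,0,0],[0,0,0],0]]'

```text
t: 12.22
eef_pos: [0.5895, 0.2187, 0.2201]
ee_rot: [0.914, 0.406, -0.0, 0.0]
contact_force: [-0.2, -1.0, 0.2]
finger_gap: 0.085
grip_force: 0.0
```

```bash
python3 - <<'E'
from h import *
o=telemetry.observe();print(o["eef_pos"],Ro.from_quat(o["ee_rot"]).as_matrix().round(3).tolist(),o["q"].round(2),delta([.588,.219,.066]))
E
```

```text
[0.5894684  0.21867904 0.22005832] [[0.67, 0.743, -0.0], [0.743, -0.67, -0.001], [-0.001, 0.0, -1.0]] [ 0.05  0.42 -0.64  1.44  0.25  1.37 -1.33] [ -0.7  -1.3 154.1]
```

Emit:
arm_command --increments '[[[-0.7,-1.3,14],[0,0,0],0],[[0,0,20],[0,0,0],0],[[0,0,20],[0,0,0],0],[[0,0,20],[0,0,0],0],[[0,0,20],[0,0,0],0],[[0,0,20],[0,0,0],0],[[0,0,15],[0,0,0],0],[[0,0,15],[0,0,0],0],[[0,0,10],[0,0,0],0],[[0,0,0],[0,0,0],0],[[0,0,0],[0,0,0],0]]'

```text
t: 13.13
eef_pos: [0.588, 0.2192, 0.0665]
ee_rot: [0.914, 0.407, -0.0, 0.0]
contact_force: [-0.0, 0.6, -0.1]
finger_gap: 0.0854
grip_force: 0.0
```

Emit:
arm_command --increments '[[[0,0,0],[0,0,0],255],[[0,0,0],[0,0,0],255],[[0,0,0],[0,0,0],255],[[0,0,0],[0,0,0],255],[[0,0,0],[0,0,0],255],[[0,0,0],[0,0,0],255],[[0,0,0],[0,0,0],255],[[0,0,0],[0,0,0],255],[[0,0,0],[0,0,0],255],[[0,0,0],[0,0,0],255],[[0,0,0],[0,0,0],255]]'

```text
t: 14.05
eef_pos: [0.5889, 0.2194, 0.067]
ee_rot: [0.914, 0.407, 0.001, 0.001]
contact_force: [5.3, -4.0, 4.9]
finger_gap: 0.0169
grip_force: 61.2
```

Emit:
arm_command --increments '[[[0,0.8,0],[0,0,2],255],[[0,0,0],[0,0,4.5],255],[[0,0,0],[0,0,4.5],255],[[0,0,0],[0,0,4.5],255],[[0,0,0],[0,0,4.5],255],[[0,0,0],[0,0,4.5],255],[[0,0,0],[0,0,4.5],255],[[0,0,0],[0,0,4.5],255],[[0,0,0],[0,0,4.5],255],[[0,0,0],[0,0,4.5],255],[[0,0,0],[0,0,4.5],255],[[0,0,0],[0,0,2.2],255]]'

```text
t: 15.05
eef_pos: [0.5891, 0.2193, 0.067]
ee_rot: [1.0, -0.013, 0.001, 0.0]
contact_force: [2.4, -2.6, 4.7]
finger_gap: 0.017
grip_force: 61.3
```

Emit:
arm_command --increments '[[[0,0,0],[0,0,0],255],[[0,0,0],[0,0,0],255],[[0,0,0],[0,0,0],255],[[0,0,0],[0,0,0],255]]'

```text
t: 15.38
eef_pos: [0.5891, 0.2193, 0.067]
ee_rot: [1.0, -0.01, 0.001, -0.0]
contact_force: [2.7, -2.1, 5.5]
finger_gap: 0.0169
grip_force: 61.4
```

Turned as planned. Release, rise, back off towards the robot, and look.

Emit:
arm_command --increments '[[[0,0,0],[0,0,0],200],[[0,0,0],[0,0,0],100],[[0,0,0],[0,0,0],0],[[0,0,0],[0,0,0],0],[[0,0,0],[0,0,0],0],[[0,0,0],[0,0,0],0],[[0,0,0],[0,0,0],0],[[0,0,0],[0,0,0],0],[[0,0,0],[0,0,0],0]]'

```text
t: 16.13
eef_pos: [0.5884, 0.2194, 0.0663]
ee_rot: [1.0, -0.01, 0.0, 0.0]
contact_force: [-0.2, -0.4, -0.4]
finger_gap: 0.0853
grip_force: 0.0
```

Emit:
arm_command --increments '[[[0,0,-10],[0,0,0],0],[[0,0,-20],[0,0,0],0],[[0,0,-25],[0,0,0],0],[[0,0,-25],[0,0,0],0],[[0,0,-25],[0,0,0],0],[[0,0,-25],[0,0,0],0],[[-30,0,0],[0,0,0],0],[[-35,0,0],[0,0,0],0],[[-35,0,0],[0,0,0],0],[[-20,0,0],[0,0,0],0],[[0,0,0],[0,0,0],0],[[0,0,0],[0,0,0],0]]'

```text
t: 17.13
eef_pos: [0.4682, 0.2221, 0.1976]
ee_rot: [1.0, -0.01, 0.001, 0.0]
contact_force: [0.8, 0.6, -0.5]
finger_gap: 0.0857
grip_force: 0.0
```

```bash
python3 - <<'E'
from h import *
o=telemetry.observe();print(o["eef_pos"],o["contact_force"])
a,i=snap("scene");b,j=snap("top")
W=np.hstack([cv2.resize(i[150:300,200:330],(390,450),interpolation=cv2.INTER_CUBIC),cv2.resize(j[145:245,160:250],(405,450),interpolation=cv2.INTER_CUBIC)]);cv2.imwrite("pics/c6.png",W)
g=cv2.cvtColor(j,cv2.COLOR_BGR2GRAY)[165:212,165:215];v,u=np.nonzero(g<60)
P=np.array([onz(b,x+165,y+165,.085)[:2] for x,y in zip(u,v)]);print(P.mean(0),np.linalg.eigh(np.cov(P.T)))
E
```

```text
[0.46815003 0.22207466 0.19757745] [ 0.7569673   0.56875486 -0.4897988 ]
[0.57603232 0.22297064] EighResult(eigenvalues=array([7.42787841e-05, 7.41006059e-04]), eigenvectors=array([[-0.5279215 , -0.84929317],
       [-0.84929317,  0.5279215 ]]))
```

View pics/c6.png

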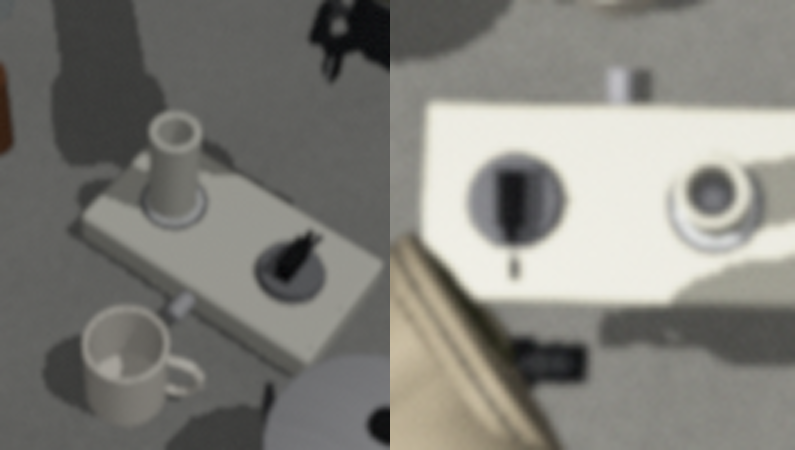

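The top view shows the bar and nose pointing straight at the mark (bar at (513,205), mark at (515,268) in the crop). The sleeve stands upright on the spigot, and the robot is clear of everything. Handing in.

```bash
python3 -c "
from plant import job
print(job.job_done())"
```

```text
the job is handed in; nothing more can be done
None
```

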